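# Knock a stuck shell casting out of its mould

## Robot

A 6-joint arm with a two-finger parallel gripper is mounted at the origin on the work surface. World frame = base frame: x ahead of the robot, y to its left, z up, the work surface at z = 0. Lengths are in m, angles in rad, forces in N, time in s.
With the tool pointing down it reaches from about 0.225 to 0.875 m from the base axis. Payload 3.4 kg.
Tool frame: the origin (TCP) lies on the centre line of the jaws, within the pads' length; the fingertips stand 19 mm ahead of it and the grasp point (between the pads) is the TCP (nose_length is the distance from the TCP to the fingertips, in m); z points along the fingers, y is the direction in which the jaws open and shut (so a half turn about z gives the same grasp; the last joint's range is limited). The gripper opens to 85 mm and grips with 20 to 120 N. Pads are 22 mm wide; open, the fingers measure 114 mm over their backs; the gripper's body (76 mm by 85 mm) begins 54 mm behind the grasp point. The pads swing forward as they close: fully open they stand 13 mm farther back than shut.
Start: joints at [0.996, 0.276, 1.505, -0, 1.361, -0.121], TCP at [0.252, 0.517, 0.25] pointing down, gripper open.
Joint ranges: [-2.89, 2.89], [-0.75, 2.08], [0.22, 2.7], [-1.18, 4.32], [0.11, 2.71], [-2.7, 2.7]. Speed limits (rad/s): [2.57, 2.57, 3.14, 3.14, 3.14, 3.14].

## Interface

Orientations are given as a unit quaternion [w, x, y, z].
In Python, from rig import * gives the robot as it stands.
- The arm moves only by the shell command python3 -m jog 'ROWS' [OPENING] [FORCE]. ROWS is JSON, one flat list of numbers, 6 for each row, row after row: the shift along the tool's x, y, z in mm, then the turn, a rotation vector about the tool's x, y, z in degrees. In form: [tx, ty, tz, wx, wy, wz, tx, ty, tz, wx, wy, wz, ...]. A call has 1 to 10 rows; each row is the pose to reach, as a shift and turn from the pose commanded when the call began, along the tool's axes at that moment; what a row does not reach only later rows make up. A row lasts 1/8 s, in which the tool goes at most 62.5 mm and 10.7 degrees, less where a joint would pass 70% of its speed; a pose out of reach is approached as far as the arm can. A call with a gripper value outside its range is refused whole. OPENING is the closure, from 0 (fully open) to 1 (shut), set as the call begins (- or left out, the last holds). The fingers move at their own pace and stop on an object; FORCE is the grip in N (left out, the last holds). Time passes only in rows, so rows that repeat a pose let the fingers close. It gives the time, the measured TCP pose, the force and the opening at its end, in the units of the state.
- get_state(): the state, without advancing time (a new reading comes with each control period).
- get_image(name): name is "side" or "top"; returns a dict with "frame" (420x560x3 uint8, red, green, blue), "camera_matrix" (3x3 intrinsics, pixels), "rvec" (rotation vector, rad) and "tvec" (3), from world to camera coordinates, as OpenCV has them. Camera axes: x right, y down, z forward; pixel columns grow to the right and rows downward; lengths in m; the calibration is good to about 2 mm. A picture is of the moment at which its call begins. There is no depth.
- sign_off(): hands the job in, once; it reports no verdict.
The state is a dict: "clock": time; "qpos": joint angles; "qd": joint speeds; "effort": joint torques, N m; "position": TCP position; "ee_rot": TCP orientation; "contact_force": force on the tool from outside, world axes, zero at the start; "moment": the same for the moment, N m; "width": finger opening in m.
Only numpy, scipy, OpenCV 4.12 (cv2) and the standard library are available. Lean on these libraries where they do the work, as an engineer would, in place of code of your own. Each camera call takes 0.05 s, during which the arm holds its last target.

## Task

A resin shell casting is stuck inside the metal mould that leans mouth-down in the wooden rack. Take the mould by the square stub on its closed end, and, keeping hold of it, rap it mouth-down on the wooden rapping block until the casting drops free; leave the casting standing upright on the block. Then stand the empty mould mouth-down in the steel tray and let go, without disturbing the other things on the bench.

Things in the scene. Friction and masses are not known exactly. Their poses are not given: they have to be found in the camera images.
- mould_grip (a point): The mould: aluminium cup, round body 53 mm outside diameter, 105 mm long, open at one end, with a solid square stub 30 x 30 mm, 40 mm long, centred on its closed end; 0.40 kg empty. This point: on the axis in the stub, 22 mm above the flat shoulder, 18 mm below the stub's end, 127 mm from the mouth. z runs from mouth to closed end; x, y are square to the stub's flats.
- mould_mouth (a point): Centre of the mould's mouth (bore 42 mm, 35 mm from 40 mm up), on the rim plane; axes as mould_grip. At the start the mould leans 35 degrees from upright in the rack, mouth low, closed end up and roughly towards the robot, its y axis level; the stub stands clear of the rack.
- casting_mid (a point): The casting: resin block 72 mm tall, 33 mm diameter, flared foot 40 mm wide, about 0.20 kg. This point: on its axis, 36 mm above its foot; z from foot to top. At the start it is inside the mould, foot about 18 mm up from the mouth, held by three sprung nibs under its flare. Once past them it falls freely and the mould lifts off it.
- casting_foot (a point): Centre of the casting's flat foot (33 mm across). The nibs hold it against its weight, smooth handling and slow pressing of the mould on the block. Sharp raps (rim square to the block, meeting it at about 0.1 to 0.25 m/s and stopping dead) jar it past the nibs, harder in some runs than in others: start moderately, and if a rap fails, rap a little harder. Raps over 0.3 m/s overload the wrist.
- block: Wooden rapping block, fixed, 130 x 130 mm, 34 mm high; origin at the centre of its underside on the bench, z up.
- tray: Low open steel tray, fixed, 150 x 150 mm outside, 20 mm high, walls and floor 5 mm thick; origin at the centre of its underside on the bench, z up.
- rack: Wooden rack, fixed: a sloping back board with foot stop and two low side cheeks. Origin on the bench straight below the mould's mouth (mouth centre 42 mm up). Its x axis points away from the robot, from the mould's closed end towards its mouth seen from above. The mould can be lifted straight up, or out along its own axis.
- vise: Small cast-iron vise, fixed, about 110 mm high, 130 x 90 mm foot, with a screw and bar handle to its -x side; origin under its foot. Bystander.
- mussel_shell: Horse-mussel shell, 123 x 68 mm, 45 mm high, loose; origin at its underside. Bystander: leave alone.
- file: Hand file lying flat, 208 mm long, 20 mm high, loose; origin underneath. Bystander: leave alone.
- scraper: Plastic scraper lying flat, 148 mm long, 50 mm wide, loose; origin underneath. Bystander: leave alone.
- cork_tube: Cork-topped glass tube standing upright in a small foot, 123 mm high, 40 mm foot diameter, loose; origin underneath. Bystander: leave alone.
There are look-alikes about, which are no part of the job. Of the things shaped like the block, the wooden one is meant.

How it is judged:
By the outcome, as a careful person would: the job done as asked, in the order asked, and still so for the second after the job is handed in, with the robot touching nothing.
It also fails if it takes over 61 s, if anything falls off the work surface, if the arm or the gripper's body presses on something with over 40 N, if the wrist force passes 120 N, or if a joint passes its speed limit or range.

## Working session

There is one attempt and no reset: what is moved stays moved. The work goes in short steps, Python scripts to look and compute and a shell command to move; the robot and the scene stay as the last step left them, time stands still between calls to the robot, and variables do not carry over. Pictures are saved under pics/ and viewed, and the job is handed in when it is done.

```bash
ls; mkdir -p pics
python3 - <<'E'
from rig import *
import cv2
for n in("side","top"):
    d=get_image(n); cv2.imwrite(f"pics/{n}0.png",cv2.cvtColor(d["frame"],cv2.COLOR_RGB2BGR))
    R=cv2.Rodrigues(d["rvec"])[0]; print(n,d["camera_matrix"],(-R.T@d["tvec"].ravel()),R)
print(get_state())
E
```

```text
pics
side [[514.38502427   0.         268.07685498]
 [  0.         514.38502427 210.31406112]
 [  0.           0.           1.        ]] [ 0.07563037 -1.22604544  0.96711396] [[ 0.93698708 -0.34882281  0.01943861]
 [-0.17794763 -0.52439418 -0.83267364]
 [ 0.30064905  0.77674538 -0.55342276]]
top [[478.62540474   0.         276.06728921]
 [  0.         478.62540474 201.14023189]
 [  0.           0.           1.        ]] [ 0.28288556 -0.04071857  1.31907421] [[-1.33033142e-02 -9.99907341e-01 -2.88634630e-03]
 [-9.79156567e-01  1.36122075e-02 -2.02650254e-01]
 [ 2.02670766e-01  1.30264944e-04 -9.79246927e-01]]
{'clock': 0.1, 'qpos': array([ 9.95979256e-01,  2.76526485e-01,  1.50601613e+00, -3.70668892e-05,
        1.36069403e+00, -1.20956198e-01]), 'qd': array([ 1.68894677e-05,  7.43757856e-04, -4.04836259e-03,  1.61803029e-03,
        1.07127013e-03,  2.67669394e-04]), 'effort': array([ 2.39587698e-04, -4.17698765e+01, -2.46404672e+01, -5.67484476e-04,
        5.76539256e-03, -2.38444477e-05]), 'position': array([0.25185271, 0.5164154 , 0.24952536]), 'ee_rot': array([-2.63191379e-04,  2.24983866e-01,  9.74362142e-01, -7.78933651e-04]), 'contact_force': array([-0.41669122,  0.26638542,  0.61542267]), 'moment': array([ 0.0083503 , -0.02684368, -0.01007168]), 'width': 0.0855375952872567}
```

View pics/side0.png

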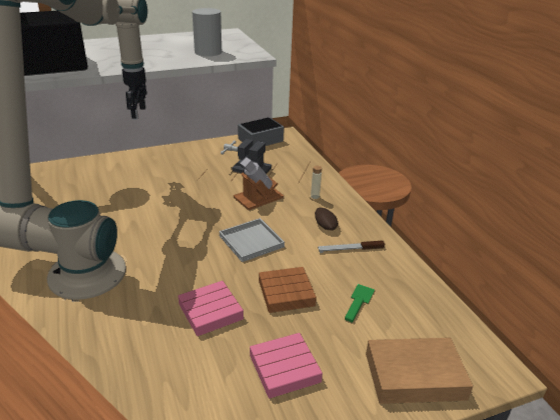

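View pics/top0.png

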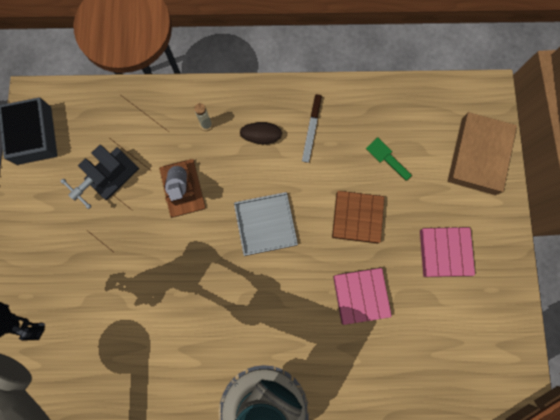

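The side view shows the mould in the rack at about (257,175), the vise behind it at (250,155), the tray at (251,240) and the brown block at (287,288). In the top view the rack is at (183,188), the tray at (267,224) and the block at (358,217); the pink look-alikes are at (448,251) and (362,296). I'll zoom in next.

Run:
```python
import cv2,numpy as np
a=cv2.imread("pics/side0.png")[125:215,210:330]; b=cv2.imread("pics/top0.png")[140:230,130:250]
a=cv2.resize(a,None,fx=6,fy=6,interpolation=cv2.INTER_CUBIC);b=cv2.resize(b,None,fx=6,fy=6,interpolation=cv2.INTER_CUBIC)
cv2.imwrite("pics/za.png",a);cv2.imwrite("pics/zb.png",b)
```

```text
(no output)
```

View pics/za.png

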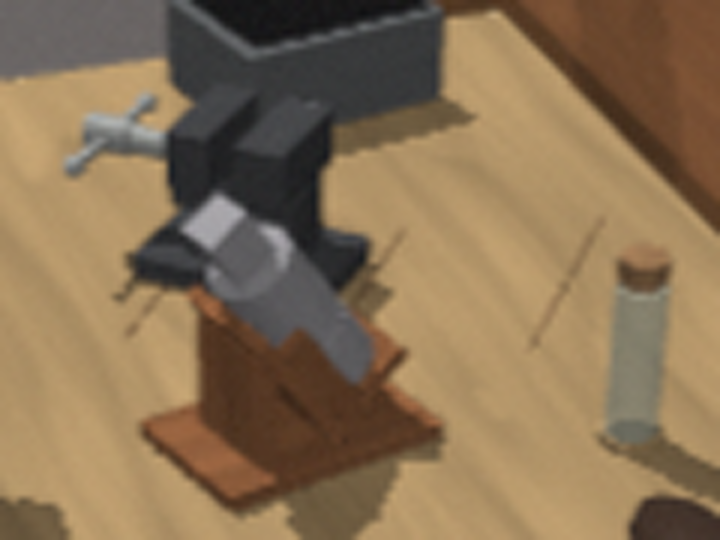

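View pics/zb.png

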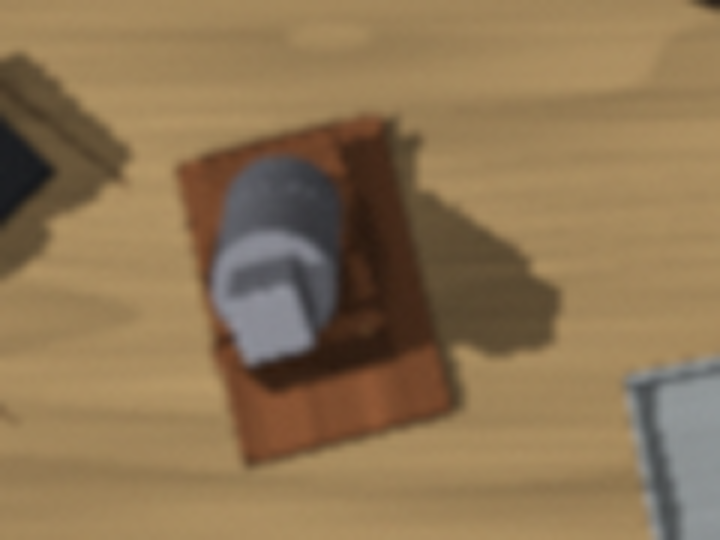

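The top zoom shows the stub's end face centred near full-image (175,194), with the rack plate corners around it. In the side zoom the end face is near (245,162). I'll triangulate these.

```bash
cat > h.py <<'E'
from rig import *
import cv2,numpy as np
from scipy.spatial.transform import Rotation as Ro
def cam(n):
    d=get_image(n);return d
def ray(d,p):
    R=cv2.Rodrigues(d["rvec"])[0];c=-R.T@np.ravel(d["tvec"])
    u=cv2.undistortPoints(np.array([[p]],float),d["camera_matrix"],None).ravel()
    v=R.T@np.array([u[0],u[1],1]);return c,v/np.linalg.norm(v)
def plane(d,p,z):
    c,v=ray(d,p);return c+v*(z-c[2])/v[2]
def tri(d1,p1,d2,p2):
    c1,v1=ray(d1,p1);c2,v2=ray(d2,p2)
    t=np.linalg.lstsq(np.c_[v1,-v2],c2-c1,rcond=None)[0]
    a,b=c1+t[0]*v1,c2+t[1]*v2
    return (a+b)/2,np.linalg.norm(a-b)
def proj(d,P): return cv2.projectPoints(np.atleast_2d(P).astype(float),d["rvec"],d["tvec"],d["camera_matrix"],None)[0][:,0]
def tool():
    s=get_state();q=s["ee_rot"];return s["position"],Ro.from_quat([q[1],q[2],q[3],q[0]])
E
cat > m1.py <<'E'
from h import *
S=cam("side");T=cam("top")
z6=lambda p,o:((p[0]+.5)/6-.5+o[0],(p[1]+.5)/6-.5+o[1])
so=(210,125);to=(130,140)
P,e=tri(S,z6((214,223),so),T,z6((273,326),to));print("stub end",P,e)
# stub end corners: top
c=[plane(T,z6(p,to),.16) for p in[(230,305),(298,282),(315,350),(248,367)]]
print(np.round(c,4))
r=[plane(T,z6(p,to),.012) for p in[(180,165),(375,118),(457,408),(248,465)]]
print(np.round(r,4))
r=np.array(r)
for a,b in((3,0),(2,1),):
    v=r[b]-r[a];print("yaw",np.degrees(np.arctan2(v[1],v[0])),np.linalg.norm(v))
for a,b in((0,1),(3,2)):
    v=r[b]-r[a];print("yaw+90",np.degrees(np.arctan2(v[1],v[0])),np.linalg.norm(v))
# block, tray masks
im=T["frame"];hsv=cv2.cvtColor(im,cv2.COLOR_RGB2HSV)
def quad(roi,cond,z):
    x0,y0,x1,y1=roi;m=np.zeros(im.shape[:2],np.uint8);m[y0:y1,x0:x1]=cond[y0:y1,x0:x1]*255
    m=cv2.morphologyEx(m,cv2.MORPH_CLOSE,np.ones((5,5)))
    k=max(cv2.findContours(m,0,1)[0],key=cv2.contourArea)
    bx=cv2.boxPoints(cv2.minAreaRect(k));w=np.array([plane(T,p,z) for p in bx])
    print(np.round(bx,1).tolist(),"ctr",w.mean(0),"sides",np.linalg.norm(w[1]-w[0]),np.linalg.norm(w[2]-w[1]),"yaw",np.degrees(np.arctan2(*(w[1]-w[0])[[1,0]])))
h,s,v=[hsv[...,i].astype(int) for i in range(3)]
quad((320,180,395,255),(s>150)&(v<170),.034)
quad((225,185,305,262),(s<60),.020)
E
python3 m1.py
```

```text
stub end [0.54610212 0.21081916 0.15510989] 0.0008603881194927377
[[0.5537 0.2279 0.16  ]
 [0.5631 0.2    0.16  ]
 [0.5342 0.1922 0.16  ]
 [0.5274 0.2196 0.16  ]]
[[0.6565 0.2881 0.012 ]
 [0.6783 0.1965 0.012 ]
 [0.5378 0.1553 0.012 ]
 [0.5123 0.2514 0.012 ]]
yaw 14.24861585063618 0.14873049443930259
yaw 16.33130147837954 0.1463589481828618
yaw+90 -76.62211118881163 0.09413667157307322
yaw+90 -75.15353764233687 0.09945015067498766
[[331.79998779296875, 236.8000030517578], [337.20001220703125, 190.89999389648438], [384.8999938964844, 196.5], [379.5, 242.39999389648438]] ctr [ 0.50323141 -0.26399335  0.034     ] sides 0.12830513449830475 0.13128530590511084 yaw -8.763297161499256
[[232.39999389648438, 202.10000610351562], [287.0, 191.1999969482422], [297.79998779296875, 244.8000030517578], [243.1999969482422, 255.8000030517578]] ctr [ 0.49043273 -0.0095964   0.02      ] sides 0.15461723055624566 0.15237681884345078 yaw -79.21685730824711
```

```bash
cat > goal.py <<'E'
from h import *
yaw=np.radians(14.5);t=np.radians(35)
a=np.array([-np.sin(t)*np.cos(yaw),-np.sin(t)*np.sin(yaw),np.cos(t)])
E=np.array([.5455,.2105,.160]);G=E-.018*a;M=G-.127*a
ym=np.array([-np.sin(yaw),np.cos(yaw),0]);
Rg=Ro.from_matrix(np.c_[np.cross(ym,-a),ym,-a])
def rows(P,R):
    p,r=tool();return np.round(r.inv().apply(P-p)*1000,1),np.round((r.inv()*R).as_rotvec(degrees=True),1)
E
python3 - <<'E'
from goal import *
print("G",G,"M",M)
S=cam("side");T=cam("top")
for d in(S,T): print(proj(d,[E,G,M,G-.022*a]).round(1).tolist())
print(rows(G+.09*a,Rg))
# vise jaw extents
print(plane(T,(138,175),.11),plane(T,(110,148),.11))
E
```

```text
G [0.55549552 0.21308502 0.14525526] M [0.62601947 0.23132375 0.04122295]
[[245.0, 160.5], [247.6, 163.7], [265.0, 184.4], [250.8, 167.4]]
[[174.8, 193.6], [175.1, 191.0], [177.2, 174.6], [175.5, 187.9]]
(array([-366.6, -173.4,   31.1]), array([-12.4, -33.5, -39.2]))
[0.60783774 0.31903199 0.11      ] [0.68264292 0.3964273  0.11      ]
```

```bash
python3 -m jog '[-40,-19,3,-1.5,-4,-5,-85,-40,7,-3,-8,-9.5,-130,-61,11,-4.5,-12,-14,-175,-83,15,-6,-16,-19,-220,-104,19,-7.5,-20,-23.5,-265,-125,22,-9,-24,-28,-310,-147,26,-10.5,-28,-33,-350,-165,30,-12,-32,-37,-366.6,-173.4,31.1,-12.4,-33.5,-39.2,-366.6,-173.4,31.1,-12.4,-33.5,-39.2]' 0.35 40
python3 - <<'E'
from goal import *
print(rows(G+.09*a,Rg),get_state()["clock"],get_state()["qpos"])
for n in("side","top"):
    d=cam(n); i=d["frame"]; c=i[90:240,180:380] if n=="side" else i[110:260,80:280]
    cv2.imwrite(f"pics/{n}1.png",cv2.cvtColor(cv2.resize(c,None,fx=4,fy=4,interpolation=3-1),cv2.COLOR_RGB2BGR))
E
```

```text
clock: 1.55
position: [0.5056, 0.1987, 0.2188]
ee_rot: [0.298, -0.118, 0.947, 0.038]
contact_force: [-0.6, 0.7, 0.0]
width: 0.0554
(array([-0.4,  1.5, -0. ]), array([-0.1, -0.1, -0.2])) 1.55 [ 0.24344672  0.01191409  2.08728489  0.01050844  0.43270347 -1.58399638]
```

View pics/side1.png

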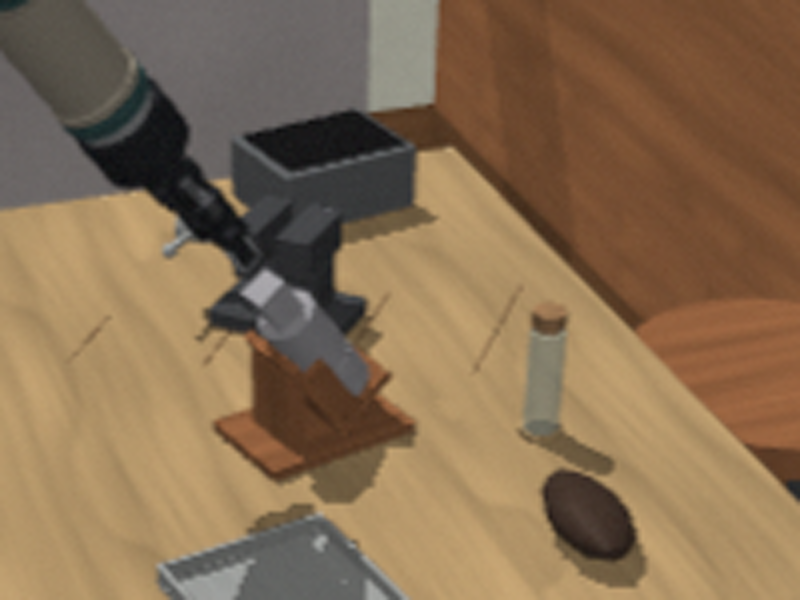

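View pics/top1.png

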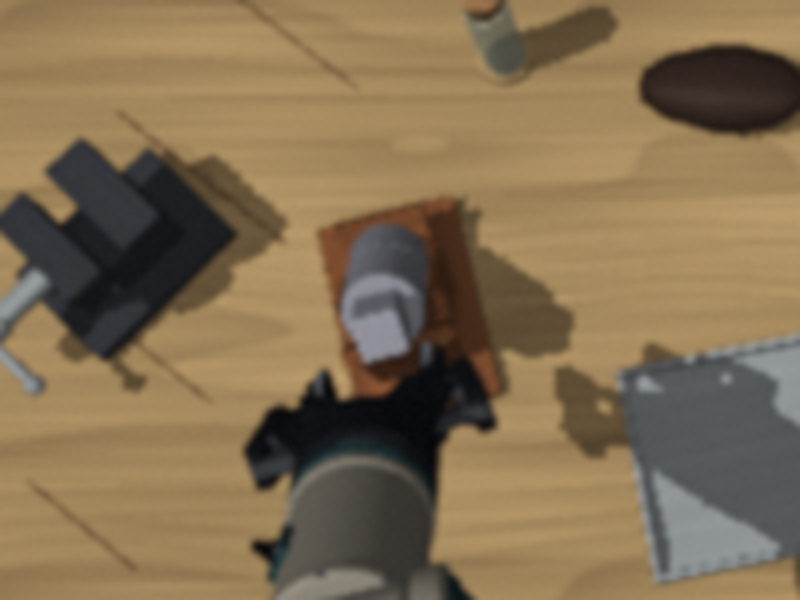

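The open jaws sit on the stub's axis: in the top view the fingertips are at (322,375) and (430,355), with the stub between them. I'll advance along the axis.

```bash
python3 -m jog '[0,1,15,0,0,0,0,1.5,35,0,0,0,0,1.5,55,0,0,0,0,1.5,70,0,0,0,0,1.5,80,0,0,0,0,1.5,88,0,0,0,0,1.5,88,0,0,0,0,1.5,88,0,0,0]' 0.35 40
python3 - <<'E'
from goal import *
print(rows(G,Rg),get_state()["contact_force"])
for n in("side","top"):
    d=cam(n); i=d["frame"]; c=i[110:210,190:320] if n=="side" else i[140:240,110:240]
    cv2.imwrite(f"pics/{n}2.png",cv2.cvtColor(cv2.resize(c,None,fx=5,fy=5,interpolation=3-1),cv2.COLOR_RGB2BGR))
E
```

```text
clock: 2.65
position: [0.5541, 0.2144, 0.1475]
ee_rot: [0.299, -0.12, 0.946, 0.038]
contact_force: [-1.0, -0.2, -0.4]
width: 0.0557
(array([ 0.5, -1.6,  2.5]), array([ 0.,  0., -0.])) [-0.97583322 -0.22578943 -0.42168342]
```

View pics/side2.png

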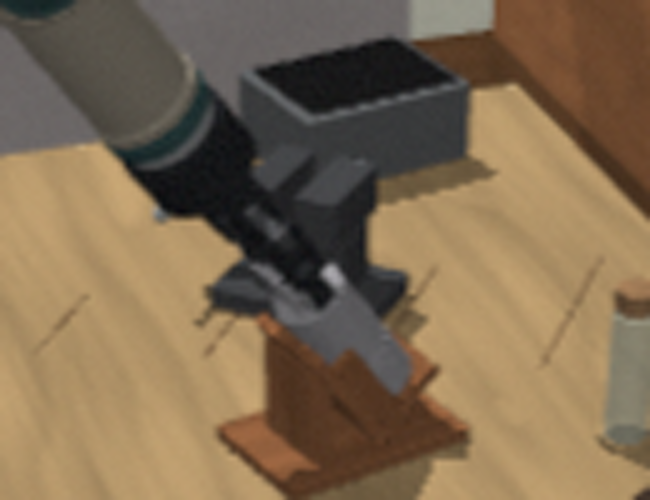

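View pics/top2.png

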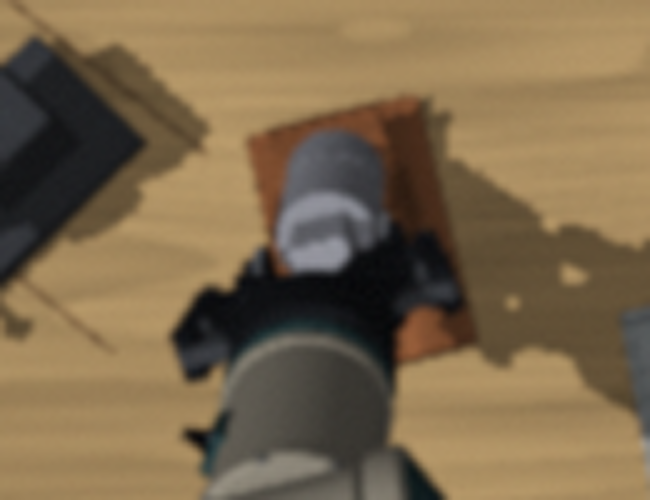

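The fingers straddle the stub and show no contact force. Closing now.

```bash
python3 -m jog '[0,-1,0,0,0,0,0,-1,0,0,0,0,0,-1,0,0,0,0,0,-1,0,0,0,0,0,-1,0,0,0,0]' 1 40; python3 -m jog '[0,0,0,0,0,0,0,0,0,0,0,0,0,0,0,0,0,0]' 1 110
```

```text
clock: 3.38
position: [0.5543, 0.2135, 0.1476]
ee_rot: [0.299, -0.12, 0.946, 0.038]
contact_force: [-4.1, -0.4, 5.7]
width: 0.0292
clock: 3.75
position: [0.5542, 0.2135, 0.1478]
ee_rot: [0.299, -0.12, 0.946, 0.038]
contact_force: [-6.0, -0.6, 7.4]
width: 0.0285
```

```bash
python3 -m jog '[0,0,-8,0,0,0,0,0,-20,0,0,0,0,0,-36,0,0,0,0,0,-54,0,0,0,0,0,-72,0,0,0,0,0,-90,0,0,0,0,0,-108,0,0,0,0,0,-120,0,0,0,0,0,-120,0,0,0]' 1 110
python3 - <<'E'
from goal import *
for n in("side","top"):
    d=cam(n); i=d["frame"]
    cv2.imwrite(f"pics/{n}3.png",cv2.cvtColor(cv2.resize(i[60:260,140:440],None,fx=2.5,fy=2.5,interpolation=3-1),cv2.COLOR_RGB2BGR))
# candidate: vertical, same heading
B=np.array([.5032,-.264,0])
Rv=Ro.from_matrix(np.c_[np.cross(ym,[0,0,-1]),ym,[0,0,-1]])
p,r=tool();print(p,rows(np.array([.45,.14,.29]),Rv))
E
```

```text
clock: 4.88
position: [0.4865, 0.1958, 0.2448]
ee_rot: [0.297, -0.12, 0.946, 0.038]
contact_force: [-0.4, -0.2, -6.9]
width: 0.0288
[0.48701687 0.19591776 0.24428967] (array([ 14.7, -44.8, -66. ]), array([ 0. , 34.9, -0. ]))
```

View pics/side3.png

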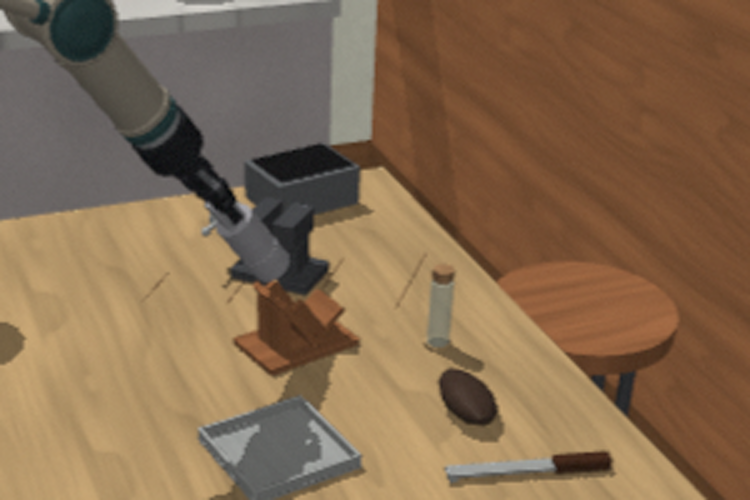

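The mould is out of the rack and in the gripper. Next I'll turn it upright and carry it above the block.

```bash
python3 -m jog '[2,-7,-11,0,5,0,5,-15,-22,0,12,0,8,-24,-36,0,20,0,12,-35,-50,0,28,0,14.7,-45,-66,0,35,0,14.7,-45,-66,0,35,0,14.7,-45,-66,0,35,0]' 1 110
python3 - <<'E'
from goal import *
yy=np.radians(62);yv=np.array([np.cos(yy),np.sin(yy),0])
Rv=Ro.from_matrix(np.c_[np.cross(yv,[0,0,-1]),yv,[0,0,-1]])
p,r=tool();print(p,r.as_matrix().round(3),rows(np.array([.5032,-.264,.24]),Rv))
E
```

```text
clock: 5.85
position: [0.4509, 0.1405, 0.29]
ee_rot: [0.001, -0.126, 0.992, 0.001]
contact_force: [0.0, -0.1, -6.1]
width: 0.0286
[0.45091779 0.14048325 0.28999581] [[-0.968 -0.25   0.001]
 [-0.25   0.968  0.002]
 [-0.002  0.001 -1.   ]] (array([  50.7, -404.8,   49.4]), array([ 0.1,  0.1, 42.5]))
```

```bash
python3 -m jog '[3,-20,3,0,0,2,8,-60,8,0,0,6,14,-110,14,0,0,12,20,-165,20,0,0,18,28,-220,28,0,0,24,35,-275,35,0,0,30,41,-325,40,0,0,36,47,-370,46,0,0,40,50,-395,49,0,0,42.5,50.7,-404.8,49.4,0.1,0.1,42.5]' 1 110; python3 -m jog '[0,0,0,0,0,0,0,0,0,0,0,0]'
python3 - <<'E'
from goal import *
S=cam("side");T=cam("top")
p,r=tool();print(p,r.as_matrix().round(3),get_state()["contact_force"])
for n,d in(("side",S),("top",T)):
    i=d["frame"]; x,y=(200,170) if n=="side" else (270,130)
    cv2.imwrite(f"pics/{n}4.png",cv2.cvtColor(cv2.resize(i[y:y+150,x:x+200],None,fx=4,fy=4,interpolation=3-1),cv2.COLOR_RGB2BGR))
E
```

```text
clock: 7.1
position: [0.5027, -0.2648, 0.2406]
ee_rot: [-0.001, 0.242, 0.97, -0.0]
contact_force: [-0.2, -0.0, -6.2]
width: 0.0289
clock: 7.35
position: [0.5028, -0.2628, 0.2416]
ee_rot: [-0.001, 0.241, 0.971, -0.0]
contact_force: [-0.1, -0.3, -6.9]
width: 0.0286
[ 0.50291091 -0.26308785  0.24165487] [[-0.884  0.468 -0.002]
 [ 0.468  0.884 -0.   ]
 [ 0.001 -0.001 -1.   ]] [-0.76058352  0.38349323 -6.57911795]
```

View pics/side4.png

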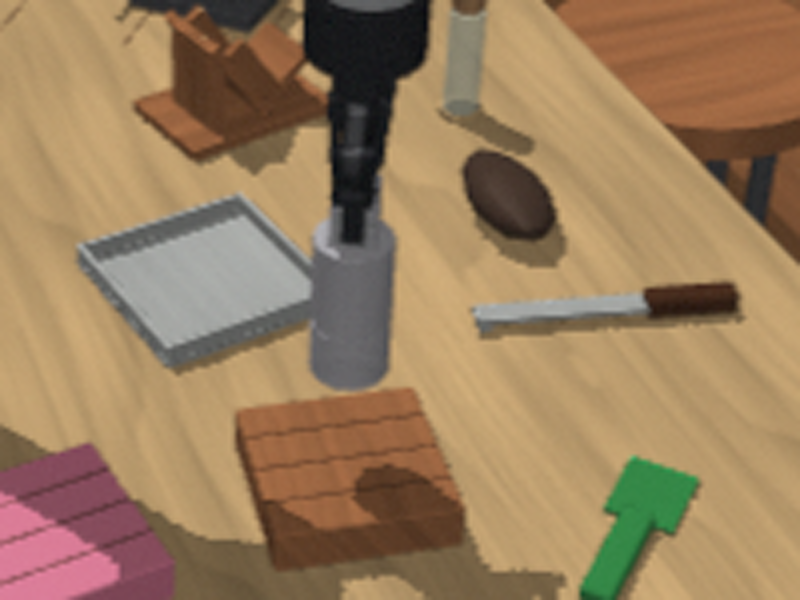

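View pics/top4.png

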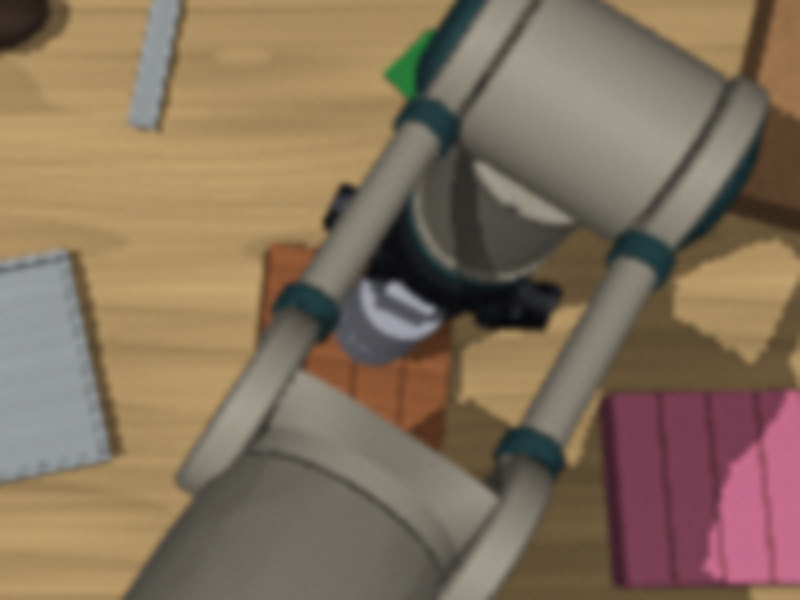

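Run:
```python
from goal import *
S=cam("side");p,r=tool()
z=lambda x:(((x[0]+.5)/4-.5)+200,((x[1]+.5)/4-.5)+170)
P=proj(S,[[p[0],p[1],p[2]-.024],[p[0],p[1],p[2]-.129]]);print(P)
print((P-[200,170]+.5)*4-.5)
# true silhouettes of vertical cylinder: left & right edge
c=np.array([.0756,-1.226]);u=(np.array(p[:2])-c);u/=np.linalg.norm(u);n=np.array([u[1],-u[0]])*.0265
for s in(1,-1):
    Q=[[*(p[:2]+s*n),p[2]-.024-.0],[*(p[:2]+s*n),p[2]-.129]]
    print(((proj(S,Q)-[200,170]+.5)*4-.5).round(1).tolist())
```

```text
[[288.01113661 227.50809549]
 [286.37434709 260.10215829]]
[[353.54454643 231.53238197]
 [346.99738836 361.90863314]]
[[395.8, 233.7], [387.4, 364.1]]
[[311.4, 229.4], [306.6, 359.7]]
```

The held mould is vertical, and its mouth centre projects within 1 px of prediction. I'll find the contact height slowly first.

```bash
python3 -m jog '[0,-1,10,0,0,0,0,-1,26,0,0,0,0,-1,42,0,0,0,0,-1,56,0,0,0,0,-1,66,0,0,0,0,-1,71,0,0,0,0,-1,71,0,0,0]'; for i in 1 2 3 4; do python3 -m jog '[0,0,1,0,0,0,0,0,2,0,0,0]'|egrep 'pos|forc' ; done
```

```text
clock: 8.38
position: [0.5023, -0.2655, 0.1701]
ee_rot: [-0.001, 0.242, 0.97, -0.001]
contact_force: [-0.1, 0.0, -6.3]
width: 0.0287
position: [0.5026, -0.2656, 0.1688]
contact_force: [0.5, -0.2, -6.8]
position: [0.5023, -0.2655, 0.1664]
contact_force: [-0.3, 1.1, -6.2]
position: [0.5023, -0.2654, 0.1642]
contact_force: [0.7, -1.6, -6.3]
position: [0.5026, -0.2656, 0.1633]
contact_force: [-0.8, 0.5, 3.1]
```

```bash
python3 -m jog '[0,0,1,0,0,0,0,0,2,0,0,0,0,0,2,0,0,0]'
python3 - <<'E'
from goal import *
print(rows(np.array([.5032,-.264,.2]),tool()[1]), get_state()["moment"])
E
```

```text
clock: 9.75
position: [0.5028, -0.2656, 0.1632]
ee_rot: [0.0, 0.242, 0.97, -0.001]
contact_force: [-2.9, 2.2, 10.8]
width: 0.0285
(array([  0.3,   1.5, -36.8]), array([0., 0., 0.])) [ 0.49426625  0.89043925 -0.08299575]
```

```bash
python3 -m jog '[0,1,-20,0,0,0,0,1.5,-40,0,0,0,0,1.5,-45,0,0,0,0,1.5,-45,0,0,0,0,1.5,-29,0,0,0,0,1.5,-13,0,0,0,0,1.5,3,0,0,0,0,1.5,3,0,0,0]'; python3 -m jog '[0,0,-10,0,0,0,0,0,-30,0,0,0,0,0,-40,0,0,0,0,0,-40,0,0,0]'
python3 - <<'E'
from goal import *
i=cam("side")["frame"]
cv2.imwrite("pics/side5.png",cv2.cvtColor(cv2.resize(i[170:320,200:400],None,fx=4,fy=4,interpolation=2),cv2.COLOR_RGB2BGR))
E
```

```text
clock: 10.75
position: [0.5042, -0.2646, 0.1624]
ee_rot: [0.002, 0.242, 0.97, -0.001]
contact_force: [-5.8, 4.2, 26.3]
width: 0.0284
clock: 11.25
position: [0.5033, -0.2643, 0.197]
ee_rot: [-0.001, 0.242, 0.97, -0.001]
contact_force: [0.8, -0.5, -6.2]
width: 0.0288
```

View pics/side5.png

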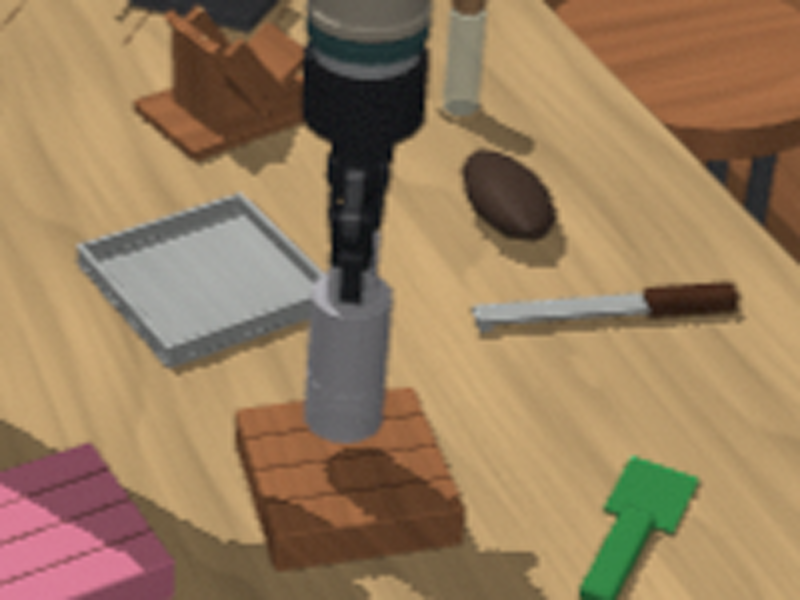

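The casting is still held: the force reads 6.2 N, full weight, and nothing is under the mould. I'll rap harder, at about 0.17 m/s.

```bash
python3 -m jog '[0,0,-15,0,0,0,0,0,-24,0,0,0,0,0,-24,0,0,0,0,0,-3,0,0,0,0,0,18,0,0,0,0,0,39,0,0,0,0,0,39,0,0,0]'; python3 -m jog '[0,0,-10,0,0,0,0,0,-30,0,0,0,0,0,-40,0,0,0,0,0,-40,0,0,0]'
```

```text
clock: 12.18
position: [0.5035, -0.2643, 0.1616]
ee_rot: [0.0, 0.242, 0.97, -0.001]
contact_force: [-3.5, 3.2, 10.5]
width: 0.0285
clock: 12.68
position: [0.5036, -0.2645, 0.1992]
ee_rot: [0.0, 0.242, 0.97, -0.001]
contact_force: [0.3, 0.2, -3.8]
width: 0.0283
```

The weight fell from 6.2 to 3.8 N, so the casting is loose. I'll lift straight up off it.

```bash
python3 -m jog '[0,0,-8,0,0,0,0,0,-18,0,0,0,0,0,-30,0,0,0,0,0,-42,0,0,0,0,0,-56,0,0,0,0,0,-70,0,0,0,0,0,-85,0,0,0,0,0,-95,0,0,0,0,0,-95,0,0,0]'
python3 - <<'E'
from goal import *
for n,(x,y) in(("side",(200,170)),("top",(270,130))):
    i=cam(n)["frame"]
    cv2.imwrite(f"pics/{n}6.png",cv2.cvtColor(cv2.resize(i[y:y+150,x:x+200],None,fx=4,fy=4,interpolation=2),cv2.COLOR_RGB2BGR))
E
```

```text
clock: 13.8
position: [0.5037, -0.2643, 0.2944]
ee_rot: [0.0, 0.242, 0.97, -0.001]
contact_force: [-0.4, 0.1, -4.2]
width: 0.0285
```

View pics/side6.png

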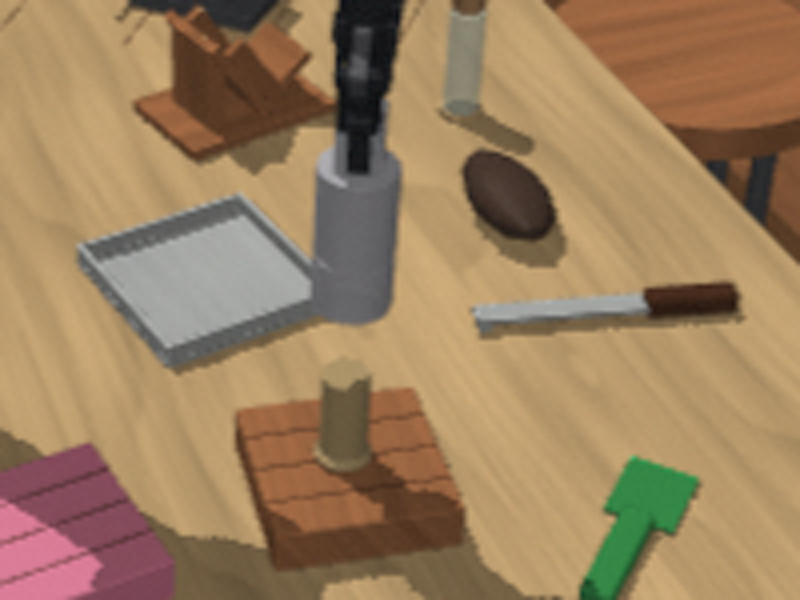

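The casting stands upright on the block at about (343,415), and the mould's rim at (355,310) is well clear above it. Next I'll carry the mould to the tray.

Run:
```python
from goal import *
p,r=tool();R0=Ro.from_matrix(np.c_[np.cross([np.cos(np.radians(62)),np.sin(np.radians(62)),0],[0,0,-1]),[np.cos(np.radians(62)),np.sin(np.radians(62)),0],[0,0,-1]])
print(rows(np.array([.4904,-.0096,.27]),R0))
```

```text
(array([130.5, 218.6,  22.9]), array([-0.1, -0.1,  0. ]))
```

```bash
python3 -m jog '[8,14,0,0,0,0,24,40,0,0,0,0,42,70,0,0,0,0,62,104,4,0,0,0,82,138,10,0,0,0,102,170,16,0,0,0,118,198,20,0,0,0,128,214,23,0,0,0,130.5,218.6,23,-0.1,-0.1,0,130.5,218.6,23,-0.1,-0.1,0]'; python3 -m jog '[0,0,20,0,0,0,0,0,45,0,0,0,0,0,70,0,0,0,0,0,95,0,0,0,0,0,112,0,0,0,0,0,122,0,0,0,0,0,127,0,0,0,0,0,127,0,0,0]'
python3 - <<'E'
from goal import *
print(get_state()["clock"])
for n,(x,y) in(("side",(180,170)),("top",(200,130))):
    i=cam(n)["frame"]
    cv2.imwrite(f"pics/{n}7.png",cv2.cvtColor(cv2.resize(i[y:y+150,x:x+200],None,fx=4,fy=4,interpolation=2),cv2.COLOR_RGB2BGR))
E
```

```text
clock: 15.15
position: [0.4907, -0.0101, 0.2703]
ee_rot: [0.0, 0.242, 0.97, -0.0]
contact_force: [0.7, -0.3, -4.4]
width: 0.0288
clock: 16.15
position: [0.4909, -0.0101, 0.1433]
ee_rot: [0.0, 0.242, 0.97, -0.0]
contact_force: [-0.4, -0.5, -3.7]
width: 0.0282
16.15
```

View pics/side7.png

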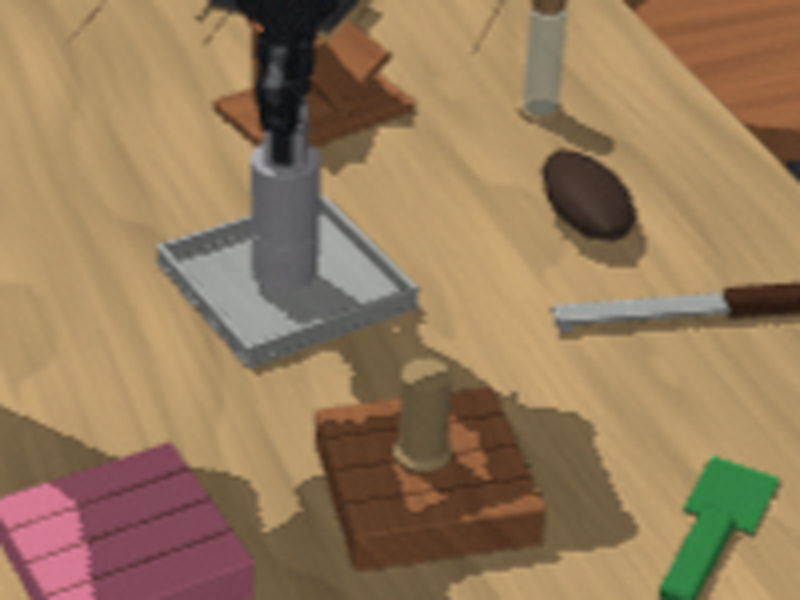

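View pics/top7.png

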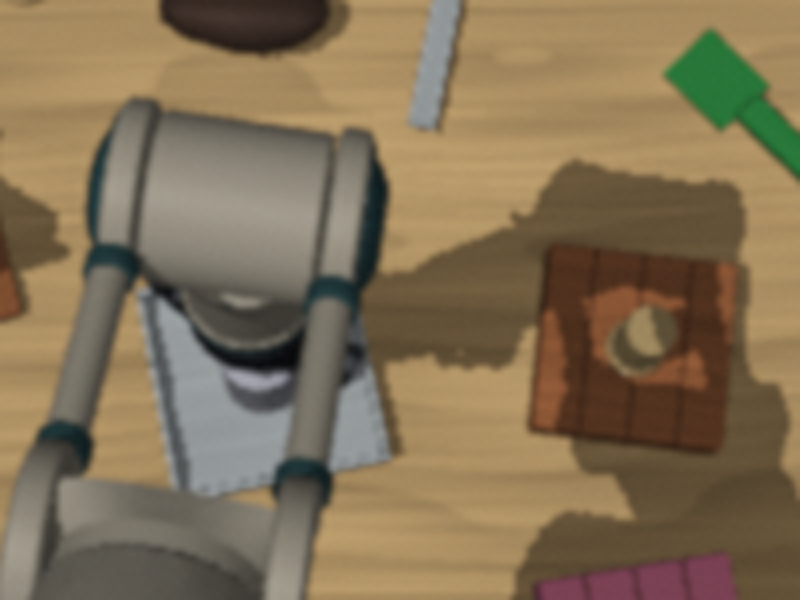

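The casting stands near the centre of the block at top-view (640,340). The mould hangs over the middle of the tray, about 10 mm above its floor. I'll lower it slowly.

```bash
python3 -m jog '[0,0,2,0,0,0,0,0,5,0,0,0,0,0,7,0,0,0,0,0,7,0,0,0]'; for i in 1 2 3; do python3 -m jog '[0,0,1,0,0,0,0,0,1.5,0,0,0]'|egrep 'pos|forc' ; done
```

```text
clock: 16.75
position: [0.4904, -0.0097, 0.1359]
ee_rot: [-0.0, 0.242, 0.97, 0.0]
contact_force: [-0.3, -0.2, -4.9]
width: 0.0288
position: [0.4907, -0.0098, 0.1346]
contact_force: [0.3, 0.3, -4.1]
position: [0.4906, -0.0098, 0.1331]
contact_force: [1.3, -0.8, -4.0]
position: [0.4908, -0.0098, 0.1326]
contact_force: [-1.6, 0.4, 7.5]
```

The mould is on the floor: force reads +7.5 N at z=0.1326, as expected. Releasing gently and then backing off.

```bash
python3 -m jog '[0,0,-0.5,0,0,0,0,0,-0.5,0,0,0]' 1 20; python3 -m jog '[0,0,0,0,0,0,0,0,0,0,0,0,0,0,0,0,0,0,0,0,0,0,0,0]' 0.3 20; python3 -m jog '[0,0,-6,0,0,0,0,0,-16,0,0,0,0,0,-35,0,0,0,0,0,-60,0,0,0,0,0,-90,0,0,0,0,0,-120,0,0,0,0,0,-145,0,0,0,0,0,-160,0,0,0,0,0,-160,0,0,0]'
python3 - <<'E'
from goal import *
for n,(x,y) in(("side",(180,120)),("top",(0,60))):
    i=cam(n)["frame"]
    c=cv2.resize(i[y:y+200,x:x+260],None,fx=3,fy=3,interpolation=2) if n=="side" else i
    cv2.imwrite(f"pics/{n}8.png",cv2.cvtColor(c,cv2.COLOR_RGB2BGR))
E
```

```text
clock: 17.75
position: [0.4908, -0.0098, 0.1326]
ee_rot: [0.0, 0.242, 0.97, 0.0]
contact_force: [-2.0, 0.7, 3.7]
width: 0.029
clock: 18.25
position: [0.4908, -0.0098, 0.1321]
ee_rot: [0.0, 0.242, 0.97, 0.0]
contact_force: [0.9, -0.2, -0.2]
width: 0.0594
clock: 19.38
position: [0.4911, -0.0098, 0.2933]
ee_rot: [0.001, 0.242, 0.97, 0.0]
contact_force: [0.2, -0.2, -1.1]
width: 0.0594
```

View pics/side8.png

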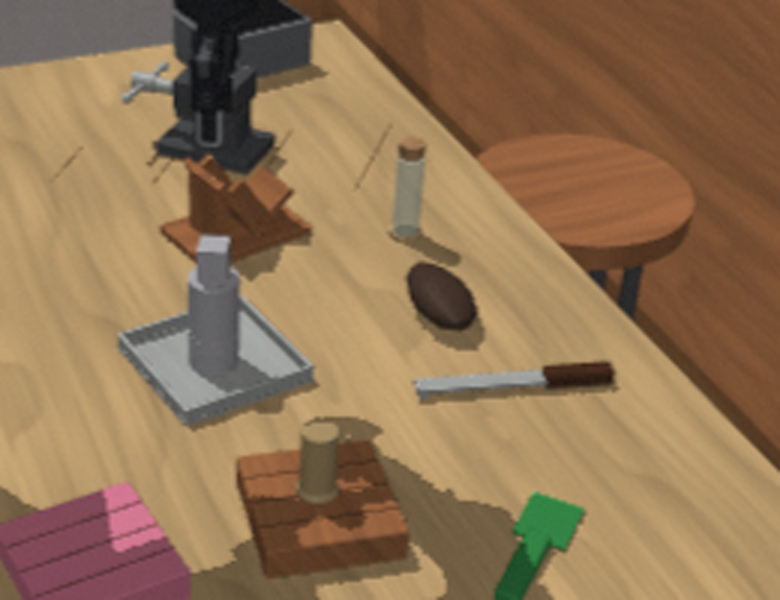

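View pics/top8.png

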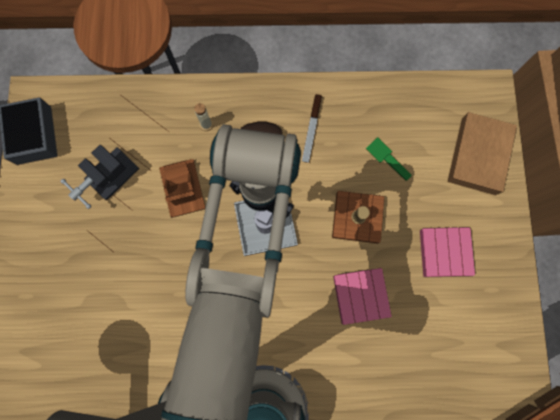

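The mould stands upright in the tray at side-view (215,310), and the casting stands on the block at (320,460). The bystanders are where they started and the gripper is clear, so I'm handing in.

```bash
python3 -c "
from rig import *
sign_off()"
```

```text
the job is handed in; nothing more can be done
```

The job is done and handed in at about 19.5 s of the 61 s allowed. The casting stands upright on the wooden block, and the empty mould stands mouth-down in the steel tray, let go.

- **Rapping:** I held the mould by its stub the whole time. The first rap, at about 0.13 m/s, left the casting held. The second, at about 0.17 m/s, freed it: the held weight fell from about 6.2 N to 3.8 N. The mould then lifted off cleanly.
- **Last checks:** The final pictures show the casting near the middle of the block and the mould near the middle of the tray. The bystanders look unmoved; the arm hid the mussel shell in the last top view, but the side view shows it in place. The gripper was about 16 cm above where it let go, with about 1 N or less on the wrist.
- **Disagreements:**
  - The stub end measured 155 mm high where its geometry says 161 mm, so I used 160 mm.
  - The mould slid about 1 to 2 mm in the grip during the second rap, with no visible effect.
- **Not measured:** I only read the wrist force at the end of each move, at most 26 N, so the peaks during the raps are unknown.

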